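# Shut and bolt the repair stall's tool chest

## Robot

A 7-joint arm with a two-finger parallel gripper is mounted at the origin on the work surface. World frame = base frame: x ahead of the robot, y to its left, z up, the work surface at z = 0. Lengths are in m, angles in rad, forces in N, time in s.
With the tool pointing down it reaches from about 0.4 to 0.85 m from the base axis. Payload 10.4 kg.
Tool frame: the origin (TCP) lies at the very end of the fingers, on their centre line; the grasp point (between the pads) lies manip.hold_point_z behind it (manip.hold_point_z is the distance from the TCP to the grasp point, in m); z points along the fingers, x is the direction in which the jaws open and shut, and the axes are right-handed (so a half turn about z gives the same grasp; the last joint's range is limited). The gripper opens to 85 mm and grips with 20 to 120 N. Pads are 22 mm wide; open, the fingers measure 114 mm over their backs; the gripper's body (76 mm by 85 mm) begins 54 mm behind the grasp point. The pads swing forward as they close: fully open they stand 13 mm farther back than shut.
Start: joints at [1.12, 0.332, -0.065, 1.46, 0.022, 1.35, -0.088], TCP at [0.259, -0.569, 0.231] pointing down, gripper open.
Joint ranges: [-2.6, 2.6], [-0.5, 2.12], [-1.47, 1.34], [0.16, 2.42], [-1.27, 4.41], [0.06, 2.06], [-2.6, 2.6]. Speed limits (rad/s): [2.22, 2.22, 2.79, 2.79, 3.14, 3.14, 3.14].

## Interface

Orientations are given as a unit quaternion [x, y, z, w].
In Python, from workcell import readout, camera, camera_info, manip gives the robot as it stands.
- The arm moves only by the tool play_rows, never from a script. Its argument "rows" is a list of rows, each a list of 3 entries, a list of its own where there are three numbers: the shift along the world's x, y, z in mm, then the turn, a rotation vector about the world's x, y, z in degrees, then the finger opening in mm, from 0 to 85.4. In form: [[[tx, ty, tz], [rx, ry, rz], fingers], ...]. A call has 1 to 12 rows; each row shifts and turns the commanded pose from where the row before left it; what a row does not reach is not made up. A row lasts 1/8 s, in which the tool goes at most 62.5 mm and 10.7 degrees, less where a joint would pass 70% of its speed; a pose out of reach is approached as far as the arm can. A call with a gripper value outside its range is refused whole. The fingers move at their own pace and stop on an object; "force" is the grip in N (left out, the last holds). Time passes only in rows, so rows that do not move let the fingers close. It gives the time, the measured TCP pose, the force and the opening at its end, in the units of the state.
- readout.get_obs(): the state, without advancing time (a new reading comes with each control period).
- camera(name): name is "side" or "top" or "wrist"; returns the picture (384x512x3 uint8, blue, green, red); there is no depth.
- camera_info(name): a dict with "fx", "fy", "cx", "cy" (pixels), "world_from_camera" (4x4, takes a point from camera to world coordinates). Camera axes: x right, y up, looking along -z (the intrinsics and any distortion apply to the point x, -y, -z); pixel columns grow to the right and rows downward; lengths in m; the calibration is good to about 2 mm. The wrist camera is an equidistant fisheye: a pixel r from the principal point sees the ray r / f radians off the axis. A picture is of the moment at which its call begins: read the wrist's pose just before it. camera_info takes no time and is no camera call; for the wrist camera it gives the pose at the moment of the call.
- manip.hand_in(): hands the job in, once; it reports no verdict.
The state is a dict: "clock": time; "joint_pos": joint angles; "joint_velocities": joint speeds; "tau": joint torques, N m; "position": TCP position; "ee_rot": TCP orientation; "ft_force": force on the tool from outside, world axes, zero at the start; "torque": the same for the moment, N m; "grip_width": opening from 0.0 (shut) to 1.0 (fully open).
Only numpy, scipy, OpenCV 4.12 (cv2) and the standard library are available. Lean on these libraries where they do the work, as an engineer would, in place of code of your own. Each camera call takes 0.05 s, during which the arm holds its last target.

## Task

Shut the raised left leaf of the tool chest's lid all the way down, slide the barrel bolt across into the keeper, and turn its handle fully down into the notch in the keeper's front wall so that the chest is locked. The notch has to be found by feel: work gently, never force the bolt, handle or lid, and leave the things around it alone.

Things in the scene. Friction and masses are not known exactly. Their poses are not given: they have to be found in the camera images.
- chest: (all lengths in mm) plywood tool chest, 260 (x) by 400 (y) by 120 high, fixed on the bench; origin at the centre of its underside, x from its front to its back, y to its left, z up. Its flat top (z = 120) is a two-leaf lid, seam along x at y = 0. The right leaf (y < 0) is down and stays down; it carries a steel barrel bolt lying along y. The left leaf carries the keeper on the same line
- barrel_end (a point): left mouth of the bolt's barrel, on the rod axis: x = -20, y = -12, z = 133 of the chest. The barrel is a tube 20 across on a 34 wide plate, from y = -125 to -12, with a slot along its top; in it runs the rod, 12 thick. The handle stands up out of the slot and cannot turn while in the tube, nor in the keeper's slotted strap
- seam (a point): point of the rod axis above the seam: x = -20, y = 0, z = 133 of the chest. Left of it is the keeper, 23 high: a tube slotted on top (y about 16 to 54) with an 11.5 wide notch in its front wall (about 30.5 to 42), then a closed ring (54 to 62) that stops the handle. Held by screws in long slots, it sits up to 10 either way along y from these figures, its place not reported
- leaf (a joint): angle of the left lid leaf (192 by 260, 12 thick) about the hinge along the chest's x axis at y = 195, z = 120: 0 fully shut, grows as it is raised, in rad. Starts 0.15 to 0.45. The hinges are stiff: it stays where it is left; 0.5 to 2 N downward at its free edge move it; at 0 it meets a hard stop
- leaf_edge (a point): a point on the upper face of the left leaf near its free edge, good for pressing; with the leaf shut it lies at x = 65, y = 25, z = 120 of the chest
- bolt (a joint): travel of the bolt along the chest's +y, in m: 0 fully drawn back; the handle's middle is then at y = -45 of the chest. Starts 0 to 0.012. Slides stiffly at about 5 N and stays where it is left. The handle meets the closed ring between 0.085 and 0.105; the notch's middle is 0.0138 short of that stop
- handle (a joint): turn of the bolt's handle about the rod axis, in rad: 0 straight up (about 0.1 of slack in the slots), 1.52 fully down towards the chest's front (-x). Turns stiffly, about 2 N at the knob, and stays where left. In the keeper it turns down only at the notch (1.7 mm of play either way). In the open space before the keeper it can turn too, but does not lock
- knob (a point): centre of the steel ball knob (18 across) at the end of the handle; 42 from the rod axis, on a square stem 8 thick. It is carried by the bolt and handle
- screwdriver: screwdriver with a green handle, 170 long, lying along x near the outer edge of the right leaf; to be left alone
- jar: glass jar with a dark cap, 60 across, 85 high, on the bench left of the chest; to be left alone
- calculator: desk calculator 150 by 80 by 20, on the bench left of the chest; to be left alone
- appliance: round white appliance under repair, 184 across, 64 high, on the bench right of the chest; to be left alone

How it is judged:
By the outcome, as a careful person would: the job done as asked, in the order asked, and still so for the second after the job is handed in, with the robot touching nothing.
It also fails if it takes over 67 s, if anything falls off the work surface, if the arm or the gripper's body presses on something with over 40 N, if the wrist force passes 120 N, or if a joint passes its speed limit or range.

## Working session

There is one attempt and no reset: what is moved stays moved. The work goes in short steps, Python scripts to look and compute and a tool call to move; the robot and the scene stay as the last step left them, time stands still between calls to the robot, and variables do not carry over. Pictures are saved under pics/ and viewed, and the job is handed in when it is done.

Besides the shell and the picture viewer there is one more tool, called as name([rows], argument=value, ...), one row to a line, values as JSON. play_rows: Moves the arm, as the interface text tells. Its arguments: {"type":"object","properties":{"rows":{"type":"array"},"force":{"type":"number"}},"required":["rows"]}

```bash
mkdir -p pics; ls; python3 - <<'E'
from workcell import readout, camera, camera_info, manip
import cv2
o=readout.get_obs()
print(o, manip.hold_point_z)
for n in ("side","top","wrist"):
    i=camera_info(n); print(n,i)
    cv2.imwrite(f"pics/{n}0.png",camera(n))
E
```

```text
pics
{'clock': 0.0, 'joint_pos': array([ 1.12043146,  0.33288316, -0.06468845,  1.4609469 ,  0.02159455,
        1.34985538, -0.08850517]), 'joint_velocities': array([ 0.00080292,  0.00083773, -0.00056374,  0.0016658 , -0.00094536,
        0.00043219, -0.00104003]), 'tau': array([-1.17425574e-03, -6.25456309e+01,  4.86555090e-02, -3.91608524e+01,
        1.62367366e-02,  9.89426044e-03, -2.93337041e-05]), 'position': array([ 0.25911447, -0.56835769,  0.23050617]), 'ee_rot': array([ 8.41082898e-01, -5.40905787e-01, -6.03832604e-04, -3.51746177e-04]), 'ft_force': array([ 0.03549324, -0.0742457 ,  0.50840028]), 'torque': array([-0.00915747,  0.0053432 ,  0.01865683]), 'grip_width': 1.0000144066579455} 0.0187
side {'fx': 351.9344497939076, 'fy': 351.9344497939076, 'cx': 255.99409075980154, 'cy': 188.87379392283475, 'world_from_camera': array([[-0.94624805,  0.19000408, -0.26175004,  0.24735726],
       [-0.32331123, -0.5786404 ,  0.7487624 ,  0.8100007 ],
       [-0.00919123,  0.79314169,  0.6089678 ,  0.77664711],
       [ 0.        ,  0.        ,  0.        ,  1.        ]])}
top {'fx': 458.3497859230382, 'fy': 458.3497859230382, 'cx': 251.49210726620584, 'cy': 183.98899558242056, 'world_from_camera': array([[ 0.00986366,  0.99460921, -0.10322415,  0.39477316],
       [-0.99991821,  0.00897021, -0.00911611,  0.00823451],
       [-0.00814103,  0.10330562,  0.99461634,  1.40658813],
       [ 0.        ,  0.        ,  0.        ,  1.        ]])}
wrist {'fx': 297.3186396354542, 'fy': 297.3186396354542, 'cx': 256.2507313825071, 'cy': 186.19130590084285, 'world_from_camera': array([[ 0.41479408,  0.8731574 ,  0.25601177,  0.32437366],
       [-0.90991433,  0.39845102,  0.11529399, -0.54013402],
       [-0.00133835, -0.28077204,  0.95977355,  0.37344856],
       [ 0.        ,  0.        ,  0.        ,  1.        ]])}
```

View pics/side0.png

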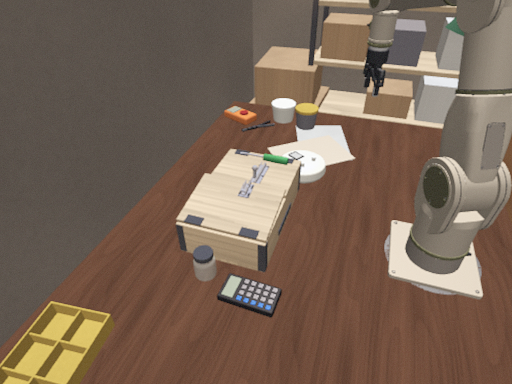

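View pics/top0.png

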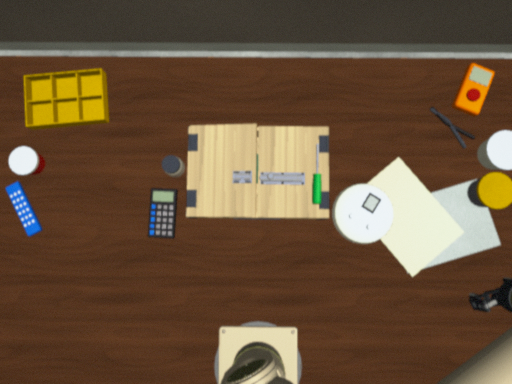

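View pics/wrist0.png

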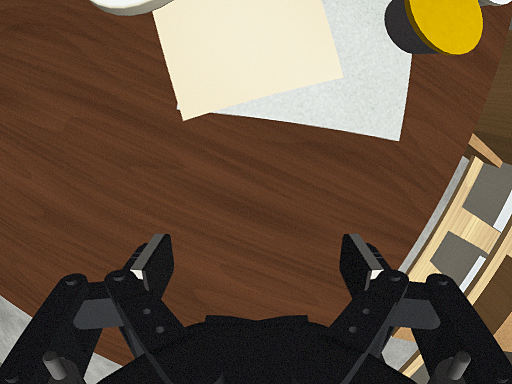

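The side and top views show the chest nearly aligned with the world axes. In the top view it spans about (187–330, 124–218), with the bolt at about (262–305, 179). The left leaf is slightly raised.

```bash
python3 - <<'E'
import cv2
t=cv2.imread("pics/top0.png")[110:230,170:340]
cv2.imwrite("pics/topz.png",cv2.resize(t,None,fx=4.6,fy=4.6,interpolation=cv2.INTER_CUBIC))
t=cv2.imread("pics/side0.png")[140:270,170:310]
cv2.imwrite("pics/sidez.png",cv2.resize(t,None,fx=4.6,fy=4.6,interpolation=cv2.INTER_CUBIC))
E
```

```text
(no output)
```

View pics/topz.png

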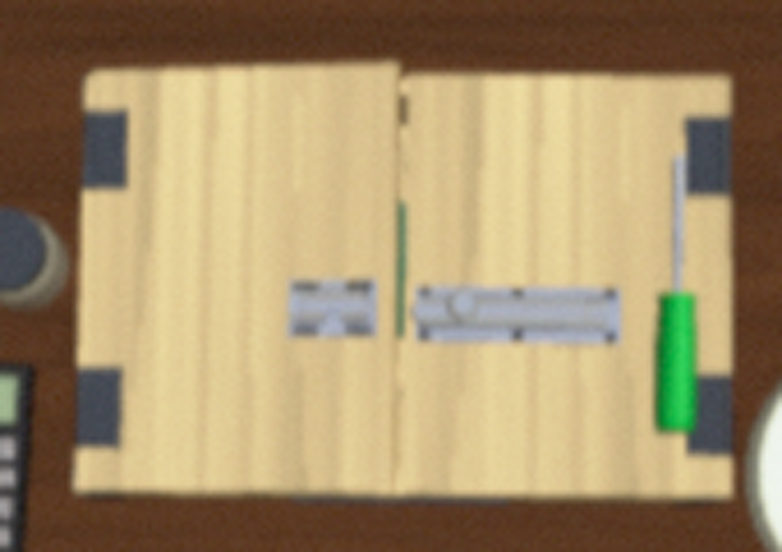

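View pics/sidez.png

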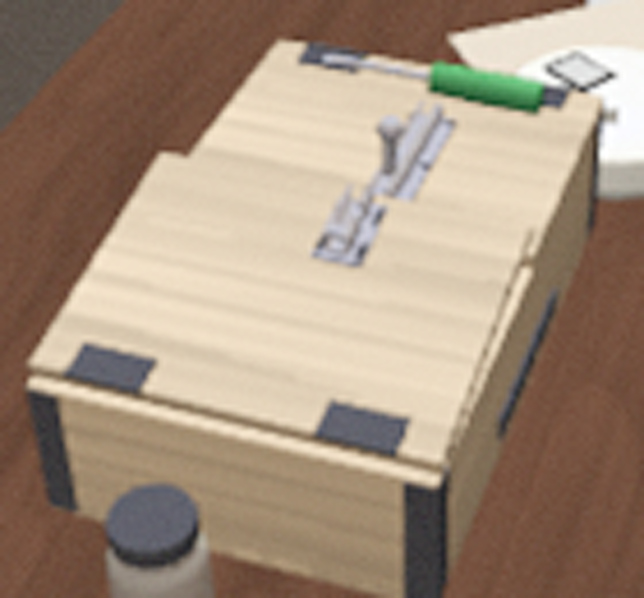

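```bash
cat > h.py <<'E'
import numpy as np, cv2
from scipy.spatial.transform import Rotation as R
def proj(info,p,fish=False):
    T=info['world_from_camera']; c=(np.atleast_2d(p)-T[:3,3])@T[:3,:3]
    x,y,z=c[:,0],-c[:,1],-c[:,2]
    if fish:
        r=np.hypot(x,y); th=np.arctan2(r,z); s=th/np.maximum(r,1e-9)
        return np.c_[info['cx']+info['fx']*x*s, info['cy']+info['fy']*y*s]
    return np.c_[info['cx']+info['fx']*x/z, info['cy']+info['fy']*y/z]
def chest(p,q):  # q x,y,yaw ; p chest m
    p=np.atleast_2d(p); c,s=np.cos(q[2]),np.sin(q[2])
    return np.c_[q[0]+c*p[:,0]-s*p[:,1], q[1]+s*p[:,0]+c*p[:,1], p[:,2]]
def leafpt(p,a): # p in shut coords, rotated about hinge y=.195,z=.12 , raising
    p=np.atleast_2d(p); d=p[:,1]-.195; h=p[:,2]-.12
    return np.c_[p[:,0], .195+d*np.cos(a)+h*np.sin(a), .12-d*np.sin(a)+h*np.cos(a)]
E
cat > fit.py <<'E'
from h import *
from workcell import camera_info
from scipy.optimize import least_squares
ti,si=camera_info("top"),camera_info("side")
def tc(a): a=np.array(a,float); return (a+.5)/4.6-.5+[170,110]
def sc(a): a=np.array(a,float); return (a+.5)/4.6-.5+[170,140]
mm=1e-3
fixT=[((130,-200,120),(731,76)),((-130,-200,120),(733,497)),((130,200,120),(88,70)),((-130,200,120),(75,493)),((-3,-125,121.5),(620,290)),((-37,-125,121.5),(619,342))]
fixS=[((130,-200,120),(277,42)),((-130,-200,120),(602,97)),((130,200,120),(32,380)),((-130,200,120),(440,480))]
lfT=[((130,3,120),(399,63)),((-130,3,120),(394,497))]
lfS=[((130,3,120),(163,153)),((-130,3,120),(527,264))]
def knob(b,q): return chest([[-.02,-.045+b,.133+.042]],q)
def res(v,show=False):
    q=v[:3];a=v[3];b=v[4]
    r=[]
    for L,i,f in((fixT,ti,tc),(fixS,si,sc)):
        r.append(proj(i,chest(np.array([x for x,_ in L])*mm,q))-f([x for _,x in L]))
    for L,i,f in((lfT,ti,tc),(lfS,si,sc)):
        r.append(proj(i,chest(leafpt(np.array([x for x,_ in L])*mm,a),q))-f([x for _,x in L]))
    r.append(proj(ti,knob(b,q))-tc([[463,304]])); r.append(proj(si,knob(b,q))-sc([[390,128]]))
    r=np.vstack(r)
    if show: print(np.round(r,1))
    return r.ravel()
s=least_squares(res,[.55,0,0,.2,.006],loss='soft_l1')
print(s.x); res(s.x,1)
E
python3 fit.py
```

```text
[5.65753578e-01 2.87575443e-03 4.39551276e-04 1.19745216e-01
 1.13184719e-02]
[[-0.4  0.2]
 [-0.1 -0.1]
 [-0.5  0.5]
 [ 0.1 -0.5]
 [-2.4 -0.4]
 [-2.2  0.3]
 [ 0.5 -0.6]
 [ 0.4 -0.4]
 [-0.9 -2.8]
 [ 0.1 -3. ]
 [ 0.2  0.6]
 [ 0.5 -1. ]
 [ 0.3  1. ]
 [ 1.4 -7.3]
 [-0.1 -0.1]
 [-0.  -0.2]]
```

```bash
sed -i 's/(32,380)/(31,368)/; s/(440,480)/(445,466)/; s/(527,264)/(532,233)/; s/,((-3,-125,121.5),(620,290)),((-37,-125,121.5),(619,342))//' fit.py; python3 fit.py; python3 - <<'E'
import cv2
t=cv2.imread("pics/side0.png")[160:215,225:300]
cv2.imwrite("pics/sidez2.png",cv2.resize(t,None,fx=10,fy=10,interpolation=cv2.INTER_CUBIC))
E
```

```text
[0.56546467 0.00292604 0.00206356 0.13054507 0.0113326 ]
[[-0.5  0.2]
 [-0.1 -0.1]
 [-0.6  0.7]
 [ 0.1 -0.3]
 [ 0.5 -0.6]
 [ 0.4 -0.4]
 [-0.6 -0.1]
 [-0.7  0. ]
 [ 0.   0.5]
 [ 0.5 -0.9]
 [ 0.2  0.6]
 [ 0.4 -1.1]
 [-0.1  0. ]
 [ 0.  -0.2]]
```

View pics/sidez2.png

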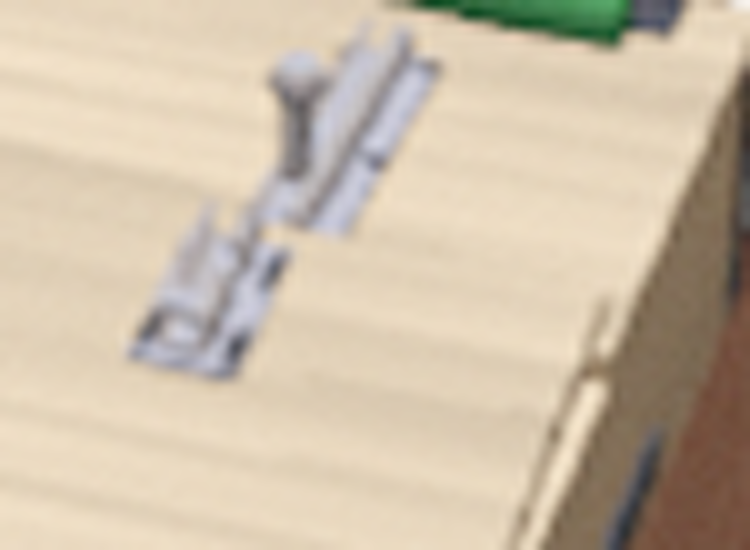

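The fit puts the chest origin at about (0.5655, 0.0029), yaw about 0.002, leaf angle about 0.13–0.15 and bolt travel about 11 mm. The zoomed side view shows the knob up at crop (298, 75), the keeper at (190, 300), and the leaf slightly raised at its free front corner (598, 300). Next I move towards the leaf with the fingers shutting.

play_rows([
  [[21, 33, 0], [0, 0, 8.6], 0],
  [[21, 33, 0], [0, 0, 8.6], 0],
  [[21, 33, 0], [0, 0, 8.6], 0],
  [[21, 33, 0], [0, 0, 8.6], 0],
  [[21, 33, 0], [0, 0, 8.6], 0],
  [[21, 33, 0], [0, 0, 8.6], 0],
  [[21, 33, 0], [0, 0, 8.6], 0],
  [[21, 33, 0], [0, 0, 8.6], 0],
  [[21, 33, 0], [0, 0, 8.6], 0],
  [[21, 33, 0], [0, 0, 8.6], 0],
  [[21, 33, 0], [0, 0, 8.6], 0],
  [[21, 33, 0], [0, 0, 8.6], 0],
], force=20)

```text
clock: 1.65
position: [0.5117, -0.1716, 0.2312]
ee_rot: [0.946, 0.325, -0.0, -0.0]
ft_force: [0.8, 0.5, 0.3]
grip_width: 0.002
```

play_rows([
  [[20, 34, 0], [0, 0, 8.7], 0],
  [[20, 34, 0], [0, 0, 8.7], 0],
  [[20, 34, 0], [0, 0, 8.7], 0],
  [[20, 34, 0], [0, 0, 8.7], 0],
  [[20, 33, 0], [0, 0, 8.7], 0],
  [[18, 33, 0], [0, 0, 8.6], 0],
  [[0, 0, -20], [0, 0, 0], 0],
  [[0, 0, 0], [0, 0, 0], 0],
])

```text
clock: 2.65
position: [0.6282, 0.0283, 0.2091]
ee_rot: [0.709, 0.705, -0.002, -0.001]
ft_force: [-0.6, -1.1, 0.2]
grip_width: -0.002
```

```bash
python3 - <<'E'
from workcell import readout, camera, camera_info
import cv2
o=readout.get_obs();print(o['position'],o['ee_rot'],o['ft_force'],o['joint_pos'])
print(camera_info('wrist')['world_from_camera'])
cv2.imwrite("pics/w1.png",cv2.resize(camera("wrist"),None,fx=1.5,fy=1.5))
E
```

```text
[0.62815647 0.02831862 0.20906415] [ 0.70882913  0.70537754 -0.00156483 -0.00115711] [-0.56031264 -1.09157488  0.16889855] [ 0.43450341  0.45463533 -0.74642812  1.44622456  0.30908873  1.36484071
  1.24064661]
[[ 5.07152982e-03 -9.60653719e-01 -2.77702559e-01  5.57433468e-01]
 [ 9.99987065e-01  4.76504279e-03  1.77855093e-03  2.74883802e-02]
 [-3.85306989e-04 -2.77707987e-01  9.60665460e-01  3.52208940e-01]
 [ 0.00000000e+00  0.00000000e+00  0.00000000e+00  1.00000000e+00]]
```

View pics/w1.png

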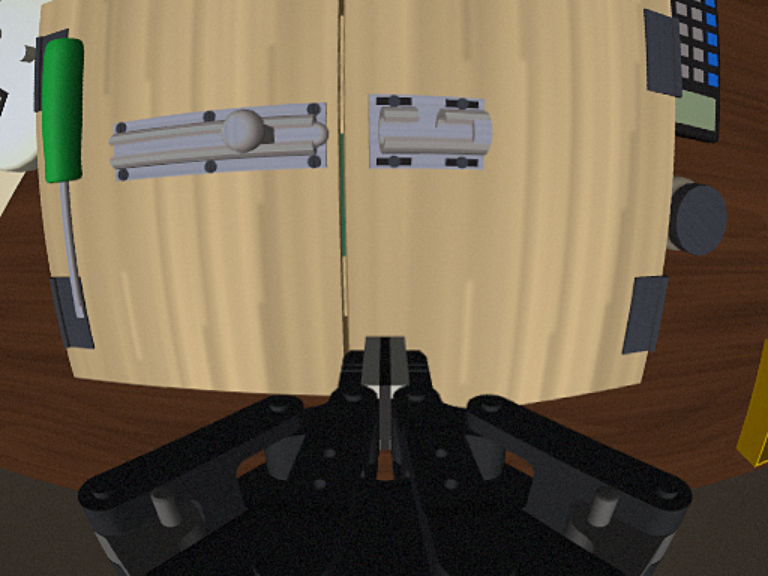

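The wrist view shows the notch in the keeper's front wall at about (428, 118), the keeper ring at (485, 130), the knob at (243, 131) and the shut fingertips over the leaf. Now I press the leaf down.

play_rows([
  [[0, 0, -14], [0, 0, 0], 0],
  [[0, 0, -14], [0, 0, 0], 0],
  [[0, 0, -14], [0, 0, 0], 0],
  [[0, 0, -12], [0, 0, 0], 0],
  [[0, 0, -4], [0, 0, 0], 0],
  [[0, 0, -4], [0, 0, 0], 0],
  [[0, 0, -4], [0, 0, 0], 0],
  [[0, 0, -4], [0, 0, 0], 0],
  [[0, 0, -4], [0, 0, 0], 0],
  [[0, 0, -4], [0, 0, 0], 0],
  [[0, 0, -4], [0, 0, 0], 0],
  [[0, 0, -2], [0, 0, 0], 0],
])

```text
clock: 4.2
position: [0.6293, 0.0293, 0.127]
ee_rot: [0.708, 0.706, -0.0, -0.0]
ft_force: [-0.8, 0.1, 1.4]
grip_width: 0.002
```

play_rows([
  [[0, 0, -1.5], [0, 0, 0], 0],
  [[0, 0, -1.5], [0, 0, 0], 0],
  [[0, 0, -1], [0, 0, 0], 0],
  [[0, 0, -1], [0, 0, 0], 0],
])

```text
clock: 4.7
position: [0.6293, 0.0293, 0.1223]
ee_rot: [0.708, 0.706, -0.0, -0.0]
ft_force: [-0.4, -0.1, 2.1]
grip_width: 0.001
```

play_rows([
  [[0, 0, -1], [0, 0, 0], 0],
  [[0, 0, -1], [0, 0, 0], 0],
  [[0, 0, -0.5], [0, 0, 0], 0],
  [[0, 0, 0], [0, 0, 0], 0],
])

```text
clock: 5.2
position: [0.6293, 0.0293, 0.1202]
ee_rot: [0.708, 0.706, -0.0, 0.0]
ft_force: [-2.0, -1.5, 5.6]
grip_width: 0.0
```

play_rows([
  [[0, 0, -0.6], [0, 0, 0], 0],
  [[0, 0, -0.4], [0, 0, 0], 0],
  [[0, 0, 0], [0, 0, 0], 0],
])

```text
clock: 5.58
position: [0.6293, 0.0293, 0.1201]
ee_rot: [0.708, 0.706, -0.0, 0.0]
ft_force: [-5.2, -3.8, 12.8]
grip_width: -0.001
```

The stop is reached: z held at 0.120 while the force rose to 13 N. I lift off and look.

play_rows([
  [[0, 0, 5], [0, 0, 0], 0],
  [[0, 0, 15], [0, 0, 0], 0],
  [[0, -15, 25], [0, 0, 0], 0],
  [[0, -15, 25], [0, 0, 0], 0],
  [[0, -15, 20], [0, 0, 0], 0],
  [[0, 0, 0], [0, 0, 0], 45],
  [[0, 0, 0], [0, 0, 0], 45],
])

```text
clock: 6.45
position: [0.629, -0.0152, 0.2082]
ee_rot: [0.708, 0.706, -0.0, -0.0]
ft_force: [0.1, -0.0, -0.6]
grip_width: 0.418
```

```bash
python3 - <<'E'
from workcell import readout, camera, camera_info
import cv2, pickle
o=readout.get_obs();print(o['position'],o['ee_rot'],o['ft_force'],o['grip_width'])
i=camera_info('wrist'); im=camera("wrist")
cv2.imwrite("pics/w2raw.png",im); pickle.dump(i,open("w2.pkl","wb"))
c=im[30:140,50:350]
cv2.imwrite("pics/w2.png",cv2.resize(c,None,fx=2.6,fy=2.6,interpolation=cv2.INTER_CUBIC))
s=camera("side"); cv2.imwrite("pics/s2.png",cv2.resize(s[140:270,170:310],None,fx=4.6,fy=4.6,interpolation=cv2.INTER_CUBIC))
E
```

```text
[ 0.62895136 -0.01517975  0.2081994 ] [ 7.08106312e-01  7.06105639e-01 -1.72311309e-04 -4.98090345e-04] [ 0.06483446 -0.00851648 -0.58522437] 0.41808265700578906
```

View pics/w2.png

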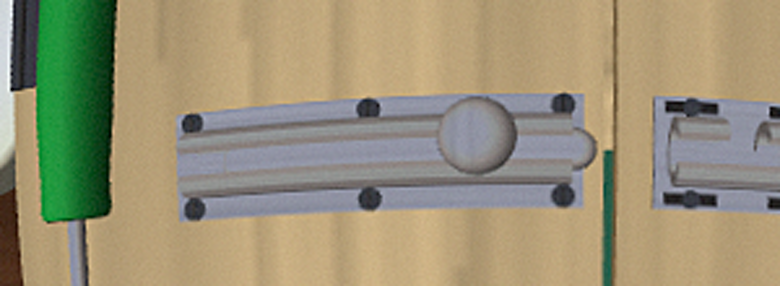

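View pics/s2.png

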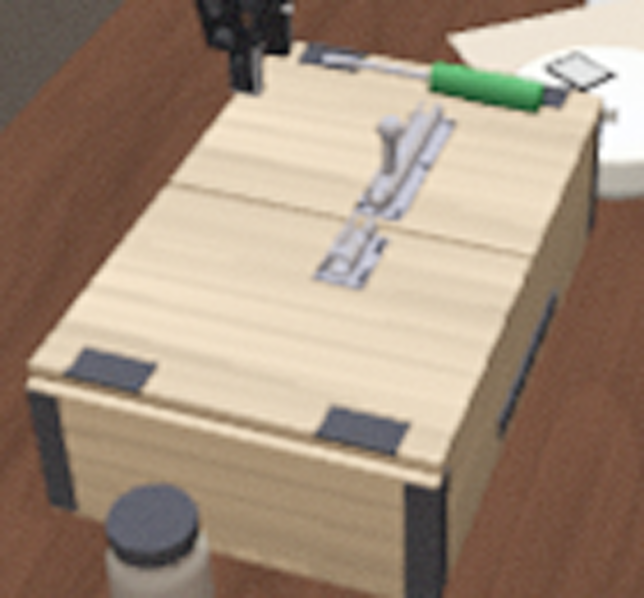

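The lid lies flat in both views. In the wrist crop the knob is at (477, 135) and the notch's right edge is at the crop border, so I localise the keeper in a second crop.

```bash
cat >> h.py <<'E'
def unproj(info,uv,z):
    u=np.atleast_2d(np.array(uv,float)); d=(u-[info['cx'],info['cy']])/info['fx']
    th=np.hypot(d[:,0],d[:,1]); s=np.sin(th)/th
    c=np.c_[d[:,0]*s,-d[:,1]*s,-np.cos(th)]; T=info['world_from_camera']; w=c@T[:3,:3].T
    t=(z-T[2,3])/w[:,2]; return T[:3,3]+w*t[:,None]
E
python3 - <<'E'
from h import *; import pickle
i=pickle.load(open("w2.pkl","rb"))
f=lambda a:(np.array(a,float)+.5)/2.6-.5+[50,30]
print("knob",unproj(i,f([(477,135)]),.175))
print("plateR corners",unproj(i,f([(582,95),(582,210),(177,115),(180,221)]),.1225))
print("seam",unproj(i,f([(613,90),(613,200)]),.12))
im=cv2.imread("pics/w2raw.png")[55:125,290:390]
cv2.imwrite("pics/w2k.png",cv2.resize(im,None,fx=8,fy=8,interpolation=cv2.INTER_CUBIC))
E
```

```text
knob [[ 0.54575062 -0.02959548  0.175     ]]
plateR corners [[ 0.53036422 -0.00301308  0.1225    ]
 [ 0.56454643 -0.00298633  0.1225    ]
 [ 0.52940544 -0.12835688  0.1225    ]
 [ 0.56327422 -0.12858207  0.1225    ]]
seam [[0.52837539 0.00627463 0.12      ]
 [0.56152442 0.00636501 0.12      ]]
```

View pics/w2k.png

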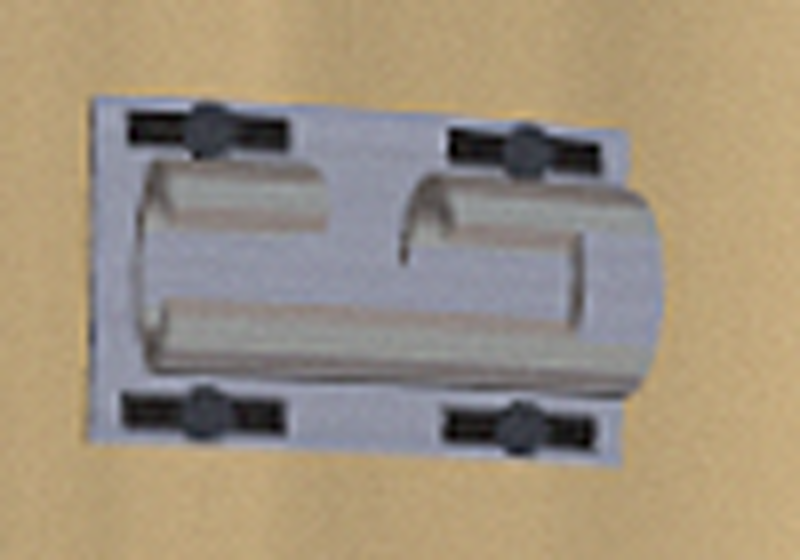

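```bash
python3 - <<'E'
from h import *; import pickle
i=pickle.load(open("w2.pkl","rb"))
f=lambda a:(np.array(a,float)+.5)/8-.5+[290,55]
print("notchL, slot edge R, ring",unproj(i,f([(328,225),(410,235),(578,235),(578,325)]),.1425))
print("keeper tube left", unproj(i,f([(150,165),(158,370)]),.135))
E
```

```text
notchL, slot edge R, ring [[0.54310521 0.03614974 0.1425    ]
 [0.54356925 0.04373396 0.1425    ]
 [0.54246644 0.05974149 0.1425    ]
 [0.55071399 0.05991104 0.1425    ]]
keeper tube left [[0.53779878 0.02140487 0.135     ]
 [0.55664395 0.02229756 0.135     ]]
```

play_rows([
  [[-28, -5, 0], [0, 0, 0], 45],
  [[-28, -5, 0], [0, 0, 0], 45],
  [[-27, -4.4, 0], [0, 0, 0], 45],
  [[0, 0, 0], [0, 0, 0], 45],
  [[0, 0, -8], [0, 0, 0], 45],
  [[0, 0, -8], [0, 0, 0], 45],
  [[0, 0, -8], [0, 0, 0], 45],
  [[0, 0, -8], [0, 0, 0], 45],
  [[0, 0, -8], [0, 0, 0], 45],
  [[0, 0, -4], [0, 0, 0], 45],
  [[0, 0, 0], [0, 0, 0], 45],
])

```text
clock: 7.92
position: [0.5462, -0.0301, 0.1646]
ee_rot: [0.708, 0.706, -0.0, -0.0]
ft_force: [0.0, -0.0, -0.0]
grip_width: 0.527
```

```bash
python3 - <<'E'
from workcell import readout, camera, camera_info
import cv2, pickle
o=readout.get_obs();print(o['position'],o['ee_rot'],o['ft_force'],o['grip_width'])
cv2.imwrite("pics/w3.png",camera("wrist"))
E
```

```text
[ 0.54619921 -0.03007145  0.16461081] [ 7.08262199e-01  7.05949437e-01 -7.71896897e-05 -2.09212113e-04] [ 0.0351058  -0.04631761 -0.0298895 ] 0.5267839635702829
```

View pics/w3.png

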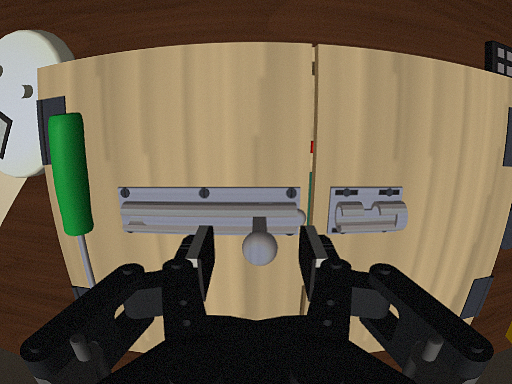

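The knob sits centred between the open fingers at (260, 248). Closing gently.

play_rows([
  [[0, 0, 0], [0, 0, 0], 14],
  [[0, 0, 0], [0, 0, 0], 14],
  [[0, 0, 0], [0, 0, 0], 14],
  [[0, 0, 0], [0, 0, 0], 14],
  [[0, 0, 0], [0, 0, 0], 14],
], force=25)

```text
clock: 8.6
position: [0.5465, -0.0297, 0.1653]
ee_rot: [0.708, 0.706, 0.0, 0.0]
ft_force: [-0.4, 2.5, 5.9]
grip_width: 0.183
```

Width reads 15.6 mm with +6 N upward, so the pads hold the ball above its equator. I reopen a little and go lower.

play_rows([
  [[0, 0, 0], [0, 0, 0], 28],
  [[0, 0, 0], [0, 0, 0], 28],
  [[0, 0, -3], [0, 0, 0], 28],
  [[0, 0, -3], [0, 0, 0], 28],
  [[0, 0, 0], [0, 0, 0], 14],
  [[0, 0, 0], [0, 0, 0], 14],
  [[0, 0, 0], [0, 0, 0], 14],
  [[0, 0, 0], [0, 0, 0], 14],
])

```text
clock: 9.6
position: [0.546, -0.0299, 0.1585]
ee_rot: [0.708, 0.706, -0.0, -0.0]
ft_force: [0.3, 1.2, -5.6]
grip_width: 0.185
```

```bash
python3 - <<'E'
from workcell import readout, camera, camera_info
import cv2, pickle
o=readout.get_obs();print(o['position'],o['ft_force'],o['torque'],o['grip_width'])
cv2.imwrite("pics/w4.png",cv2.resize(camera("wrist")[150:310,150:360],None,fx=3.5,fy=3.5))
E
```

```text
[ 0.54602783 -0.02988742  0.15850972] [ 0.33176004  1.22897283 -5.60255076] [ 0.34000614 -0.05159281  0.01909899] 0.18454080118076205
```

View pics/w4.png

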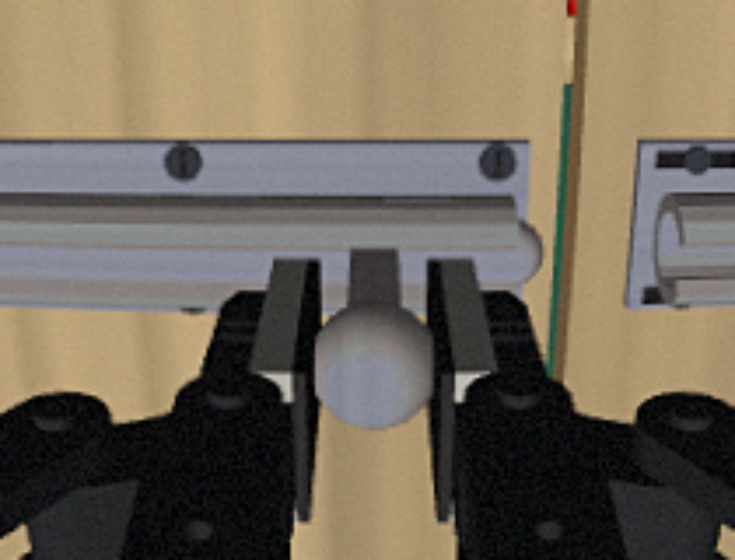

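Both grips read the same width, so the pads were flat on the ball in both cases. I regrip at the higher TCP so the fingertips clear the lid once the handle is down.

play_rows([
  [[0, 0, 0], [0, 0, 0], 26],
  [[0, 0, 2], [0, 0, 0], 26],
  [[0, 0, 4], [0, 0, 0], 26],
  [[0, 0, 0], [0, 0, 0], 26],
  [[0, 0, 0], [0, 0, 0], 15],
  [[0, 0, 0], [0, 0, 0], 15],
  [[0, 0, 0], [0, 0, 0], 15],
  [[0, 0, 0], [0, 0, 0], 15],
])

```text
clock: 10.65
position: [0.5465, -0.0299, 0.1652]
ee_rot: [0.708, 0.706, 0.0, 0.0]
ft_force: [-1.4, 1.0, 5.8]
grip_width: 0.188
```

play_rows([
  [[0, 2, 0.5], [0, 0, 0], 15],
  [[0, 4, 0], [0, 0, 0], 15],
  [[0, 4, 0], [0, 0, 0], 15],
  [[0, 4, 0], [0, 0, 0], 15],
  [[0, 4, 0], [0, 0, 0], 15],
  [[0, 4, 0], [0, 0, 0], 15],
  [[0, 4, 0], [0, 0, 0], 15],
  [[0, 4, 0], [0, 0, 0], 15],
  [[0, 4, 0], [0, 0, 0], 15],
  [[0, 4, 0], [0, 0, 0], 15],
  [[0, 2, 0], [0, 0, 0], 15],
])

```text
clock: 12.02
position: [0.5466, 0.0088, 0.1653]
ee_rot: [0.709, 0.706, -0.0, 0.001]
ft_force: [1.8, -6.2, 2.5]
grip_width: 0.184
```

```bash
python3 - <<'E'
from workcell import readout, camera, camera_info
import cv2, pickle
o=readout.get_obs();print(o['position'],o['ft_force'],o['torque'],o['grip_width'])
cv2.imwrite("pics/w5.png",cv2.resize(camera("wrist")[150:310,150:360],None,fx=3.5,fy=3.5))
E
```

```text
[0.54656793 0.0087692  0.16527011] [ 1.79993946 -6.15281691  2.46453842] [-1.07523058 -0.34456     0.00192755] 0.1844667711378087
```

View pics/w5.png

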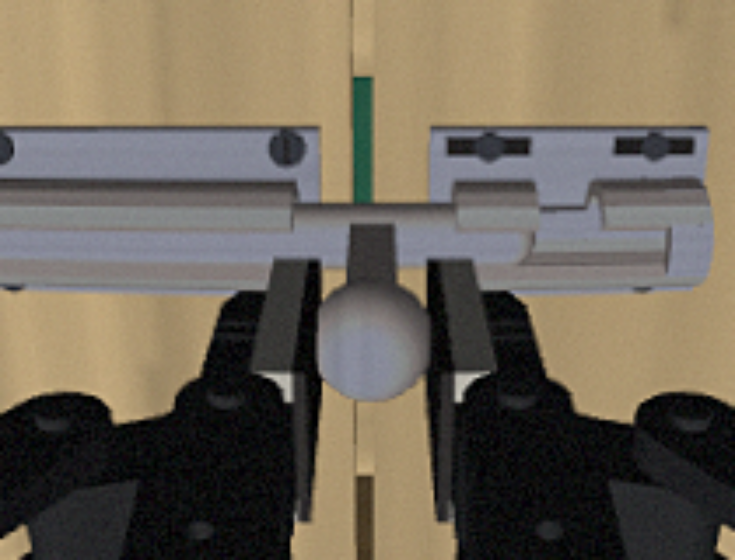

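The rod tip is in the keeper and the handle stands straight in the gap at (373, 230–340). Friction reads about 6 N. I continue.

play_rows([
  [[0, 3, 0], [0, 0, 0], 15],
  [[0, 3, 0], [0, 0, 0], 15],
  [[0, 3, 0], [0, 0, 0], 15],
  [[0, 3, 0], [0, 0, 0], 15],
  [[0, 3, 0], [0, 0, 0], 15],
  [[0, 3, 0], [0, 0, 0], 15],
])

```text
clock: 12.82
position: [0.5466, 0.0268, 0.1653]
ee_rot: [0.709, 0.706, -0.0, 0.001]
ft_force: [1.9, -5.7, 3.0]
grip_width: 0.186
```

Inside the slotted strap with no extra force. On towards the ring.

play_rows([
  [[0, 3, 0], [0, 0, 0], 15],
  [[0, 3, 0], [0, 0, 0], 15],
  [[0, 3, 0], [0, 0, 0], 15],
  [[0, 3, 0], [0, 0, 0], 15],
  [[0, 3, 0], [0, 0, 0], 15],
  [[0, 3, 0], [0, 0, 0], 15],
  [[0, 3, 0], [0, 0, 0], 15],
  [[0, 2, 0], [0, 0, 0], 15],
])

```text
clock: 13.82
position: [0.5466, 0.0499, 0.1653]
ee_rot: [0.709, 0.706, -0.0, 0.0]
ft_force: [1.3, -4.9, 2.0]
grip_width: 0.181
```

play_rows([
  [[0, 1, 0], [0, 0, 0], 15],
  [[0, 1, 0], [0, 0, 0], 15],
  [[0, 1, 0], [0, 0, 0], 15],
  [[0, 1, 0], [0, 0, 0], 15],
])

```text
clock: 14.32
position: [0.5466, 0.0538, 0.1653]
ee_rot: [0.709, 0.706, -0.0, 0.0]
ft_force: [1.4, -5.6, 1.8]
grip_width: 0.187
```

play_rows([
  [[0, 0.7, 0], [0, 0, 0], 15],
  [[0, 0.7, 0], [0, 0, 0], 15],
])

```text
clock: 14.58
position: [0.5466, 0.0552, 0.1653]
ee_rot: [0.709, 0.706, -0.0, 0.0]
ft_force: [1.5, -5.5, 1.8]
grip_width: 0.182
```

play_rows([
  [[0, 0.6, 0], [0, 0, 0], 15],
  [[0, 0.6, 0], [0, 0, 0], 15],
])

```text
clock: 14.82
position: [0.5466, 0.0563, 0.1653]
ee_rot: [0.709, 0.706, -0.0, 0.001]
ft_force: [1.1, -5.5, 1.2]
grip_width: 0.185
```

play_rows([
  [[0, 0.6, 0], [0, 0, 0], 15],
  [[0, 0.6, 0], [0, 0, 0], 15],
])

```text
clock: 15.08
position: [0.5466, 0.0575, 0.1653]
ee_rot: [0.709, 0.706, -0.0, 0.0]
ft_force: [1.3, -6.6, 3.1]
grip_width: 0.184
```

play_rows([
  [[0, 0.5, 0], [0, 0, 0], 15],
  [[0, 0, 0], [0, 0, 0], 15],
])

```text
clock: 15.32
position: [0.5466, 0.0576, 0.1652]
ee_rot: [0.709, 0.705, -0.001, 0.001]
ft_force: [1.5, -6.8, 3.4]
grip_width: 0.187
```

play_rows([
  [[0, 0.6, 0], [0, 0, 0], 15],
  [[0, 0, 0], [0, 0, 0], 15],
])

```text
clock: 15.58
position: [0.5466, 0.0577, 0.1652]
ee_rot: [0.709, 0.705, -0.001, 0.001]
ft_force: [1.2, -7.9, 3.2]
grip_width: 0.184
```

```bash
python3 - <<'E'
from workcell import readout, camera, camera_info
import cv2, pickle
o=readout.get_obs();print(o['position'],o['ft_force'],o['torque'],o['grip_width'])
cv2.imwrite("pics/w6.png",cv2.resize(camera("wrist")[150:310,150:360],None,fx=3.5,fy=3.5))
E
```

```text
[0.54655774 0.05766305 0.16521867] [ 1.16205126 -7.88260627  3.15148658] [-1.7392419  -0.23602728  0.02412977] 0.18393673597698312
```

View pics/w6.png

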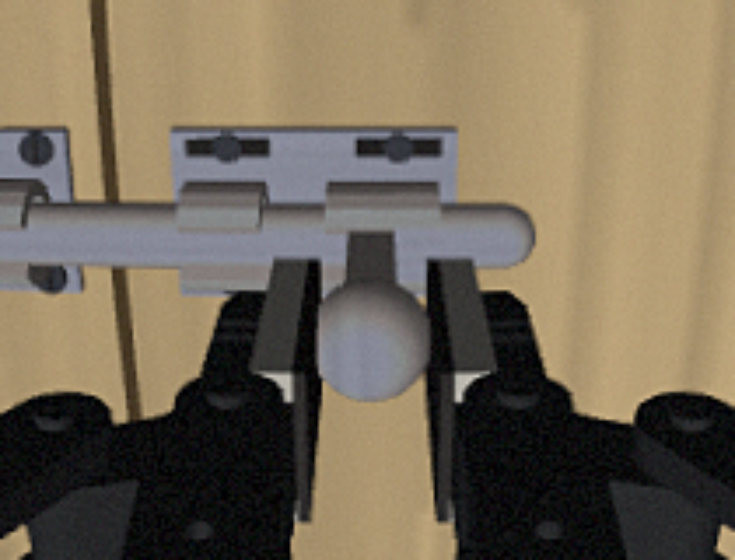

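The handle's right edge (393) touches the ring's inner face, and the notch (265–327) is about 13.3–13.8 mm to the left. I back off to TCP y of about 0.0438.

play_rows([
  [[0, -2, 0], [0, 0, 0], 15],
  [[0, -3, 0], [0, 0, 0], 15],
  [[0, -3, 0], [0, 0, 0], 15],
  [[0, -3, 0], [0, 0, 0], 15],
  [[0, -3, 0], [0, 0, 0], 15],
  [[0, -2, 0], [0, 0, 0], 15],
  [[0, -0.5, 0], [0, 0, 0], 15],
  [[0, 0, 0], [0, 0, 0], 15],
])

```text
clock: 16.62
position: [0.5461, 0.0449, 0.1653]
ee_rot: [0.708, 0.707, 0.001, -0.001]
ft_force: [2.4, 5.2, 0.3]
grip_width: 0.188
```

play_rows([
  [[0, -0.6, 0], [0, 0, 0], 15],
  [[0, -0.5, 0], [0, 0, 0], 15],
  [[0, 0, 0], [0, 0, 0], 15],
  [[0, 1.2, 0], [0, 0, 0], 15],
  [[0, 0, 0], [0, 0, 0], 15],
])

```text
clock: 17.25
position: [0.5462, 0.0438, 0.1653]
ee_rot: [0.708, 0.706, 0.0, -0.0]
ft_force: [0.6, 3.1, 1.3]
grip_width: 0.183
```

Now I probe the turn gently with small -x steps.

play_rows([
  [[-1.5, 0, 0], [0, 0, 0], 15],
  [[-1.5, 0, 0], [0, 0, 0], 15],
  [[-1.5, 0, -0.2], [0, 0, 0], 15],
  [[-1.5, 0, -0.2], [0, 0, 0], 15],
  [[-1.5, 0, -0.3], [0, 0, 0], 15],
  [[0, 0, 0], [0, 0, 0], 15],
])

```text
clock: 18.0
position: [0.5389, 0.0437, 0.1647]
ee_rot: [0.708, 0.706, 0.0, -0.0]
ft_force: [2.6, 4.9, -0.6]
grip_width: 0.183
```

play_rows([
  [[-1.8, 0.3, -0.4], [0, 0, 0], 15],
  [[-1.8, 0.2, -0.4], [0, 0, 0], 15],
  [[-1.8, 0, -0.5], [0, 0, 0], 15],
  [[-1.7, 0, -0.6], [0, 0, 0], 15],
  [[-1.7, 0, -0.7], [0, 0, 0], 15],
  [[-1.7, 0, -0.7], [0, 0, 0], 15],
  [[-1.6, 0, -0.8], [0, 0, 0], 15],
  [[-1.6, 0, -0.9], [0, 0, 0], 15],
  [[0, 0, 0], [0, 0, 0], 15],
])

```text
clock: 19.12
position: [0.525, 0.044, 0.1602]
ee_rot: [0.708, 0.706, -0.0, 0.0]
ft_force: [-1.8, 2.5, 8.9]
grip_width: 0.184
```

```bash
python3 - <<'E'
from workcell import readout, camera, camera_info
import cv2, pickle
o=readout.get_obs();print(o['position'],o['ft_force'],o['torque'],o['grip_width'])
cv2.imwrite("pics/w7.png",cv2.resize(camera("wrist")[150:310,150:360],None,fx=3.5,fy=3.5))
E
```

```text
[0.52500001 0.04397549 0.16021984] [-1.77109044  2.52270944  8.92755597] [ 0.69263323  0.28700996 -0.16540477] 0.1843895524689357
```

View pics/w7.png

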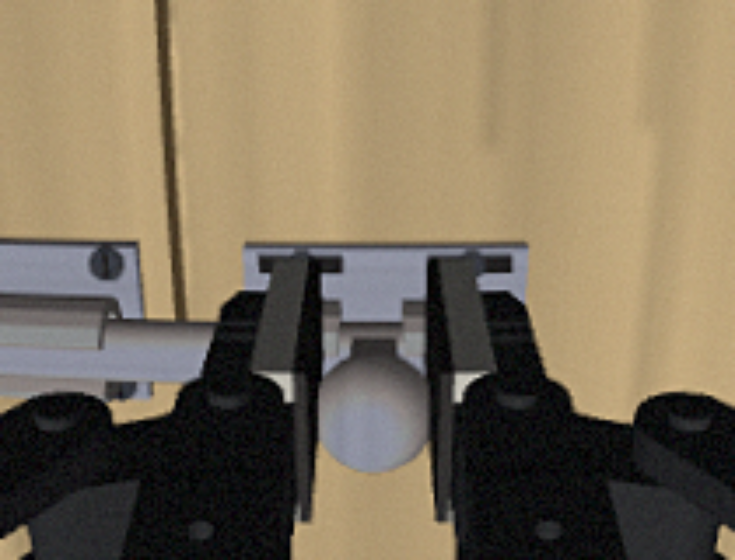

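```bash
python3 - <<'E'
from h import *; from workcell import camera_info
i=camera_info('wrist')
for z in (.175,.17,.165,.16): print(z,unproj(i,[(256.2,267.3)],z))
i2=dict(i); T=i['world_from_camera'].copy(); T[:3,3]+=np.array([.5466,.0577,.1652])-[.525,.044,.1602]; i2['world_from_camera']=T
print("before",unproj(i2,[(256.2,246.8)],.175))
# ring/notch edges near keeper: right wall left edge
g=lambda a:np.array(a,float)/3.5+150
print("notch edges",unproj(i,[g((341,315)),g((402,315))],.137))
print("handle stem",unproj(i,[g((373,345))],.14))
E
```

```text
0.175 [[0.53363722 0.0426959  0.175     ]]
0.17 [[0.53675843 0.04268402 0.17      ]]
0.165 [[0.53987964 0.04267214 0.165     ]]
0.16 [[0.54300084 0.04266026 0.16      ]]
before [[0.54611621 0.0564269  0.175     ]]
notch edges [[0.53725631 0.03721958 0.137     ]
 [0.53729276 0.04806106 0.137     ]]
handle stem [[0.54173487 0.04289071 0.14      ]]
```

The ball is at image (373, 412) instead of (373, 340). The handle turned only about 15° and the pads slid over the ball. It is in the notch, though: handle y is 0.0427 and the notch edges are at 0.0372 and 0.0481. I release and push the knob with shut fingers instead.

play_rows([
  [[0, 0, 0], [0, 0, 0], 36],
  [[0, 0, 0], [0, 0, 0], 36],
  [[0, 0, 0], [0, 0, 0], 36],
  [[0, 0, 12], [0, 0, 0], 36],
  [[0, 0, 15], [0, 0, 0], 36],
  [[0, 0, 10], [0, 0, 0], 36],
  [[18, -0.5, 0], [0, 0, 0], 10],
  [[18, -0.5, 0], [0, 0, 0], 0],
  [[0, 0, 0], [0, 0, 0], 0],
  [[0, 0, 0], [0, 0, 0], 0],
])

```text
clock: 20.42
position: [0.5606, 0.0432, 0.1968]
ee_rot: [0.708, 0.706, -0.0, -0.0]
ft_force: [-1.5, -0.0, 0.4]
grip_width: 0.004
```

```bash
python3 - <<'E'
from workcell import readout, camera, camera_info
import cv2, pickle
o=readout.get_obs();print(o['position'],o['ft_force'],o['torque'],o['grip_width'])
i=camera_info('wrist');pickle.dump(i,open('w8.pkl','wb'))
cv2.imwrite("pics/w8.png",cv2.resize(camera("wrist")[110:310,150:360],None,fx=3,fy=3))
E
```

```text
[0.56064436 0.04316114 0.19682621] [-1.47782466e+00 -3.31697495e-04  3.65913046e-01] [-0.03634296  0.00605682 -0.01418487] 0.003642221987958294
```

View pics/w8.png

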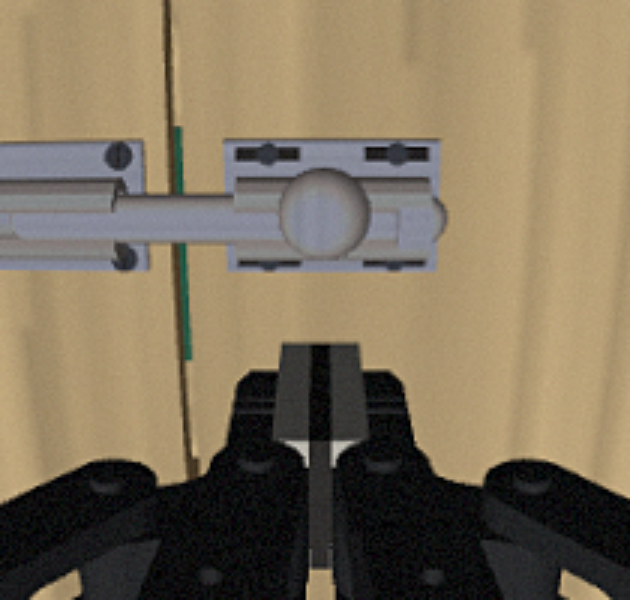

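```bash
python3 - <<'E'
from h import *; import pickle
i=pickle.load(open('w8.pkl','rb'))
print(unproj(i,[(150+325/3-.3,110+214/3-.3)],.1745), unproj(i,[(150+325/3-.3,110+214/3-.3)],.17))
E
```

```text
[[0.5346926  0.04306342 0.1745    ]] [[0.53592641 0.04308947 0.17      ]]
```

The knob is at x 0.535, y 0.043, about 15° turned. I come down behind it and push towards -x.

play_rows([
  [[0, 0, -15], [0, 0, 0], 0],
  [[0, 0, -14], [0, 0, 0], 0],
  [[-2, 0, 0], [0, 0, 0], 0],
  [[-2, 0, 0], [0, 0, 0], 0],
  [[-2, 0, 0], [0, 0, 0], 0],
  [[-2, 0, -0.7], [0, 0, 0], 0],
  [[-2, 0, -0.8], [0, 0, 0], 0],
  [[-2, 0, -0.8], [0, 0, 0], 0],
  [[-2, 0, -0.9], [0, 0, 0], 0],
  [[-2, 0, -1], [0, 0, 0], 0],
])

```text
clock: 21.72
position: [0.545, 0.0429, 0.1634]
ee_rot: [0.708, 0.706, 0.0, -0.0]
ft_force: [1.4, 0.3, 0.8]
grip_width: -0.003
```

play_rows([
  [[-2, 0, -1.2], [0, 0, 0], 0],
  [[-2, 0, -1.4], [0, 0, 0], 0],
  [[-2, 0, -1.5], [0, 0, 0], 0],
  [[-2, 0, -1.7], [0, 0, 0], 0],
  [[-2, 0, -1.9], [0, 0, 0], 0],
  [[-1.5, 0, -1.5], [0, 0, 0], 0],
  [[0, 0, 0], [0, 0, 0], 0],
])

```text
clock: 22.6
position: [0.5334, 0.0429, 0.1541]
ee_rot: [0.708, 0.706, -0.0, -0.0]
ft_force: [-0.2, -0.3, 0.9]
grip_width: -0.0
```

```bash
python3 - <<'E'
from workcell import readout, camera, camera_info
import cv2, pickle
o=readout.get_obs();print(o['position'],o['ft_force'],o['torque'],o['grip_width'])
i=camera_info('wrist');pickle.dump(i,open('w9.pkl','wb'))
cv2.imwrite("pics/w9.png",cv2.resize(camera("wrist")[110:310,150:360],None,fx=3,fy=3))
E
```

```text
[0.5333568  0.04289102 0.15408662] [-0.24907728 -0.31150365  0.86944358] [ 0.03809441 -0.05711313  0.01228016] -0.0001905877749019131
```

View pics/w9.png

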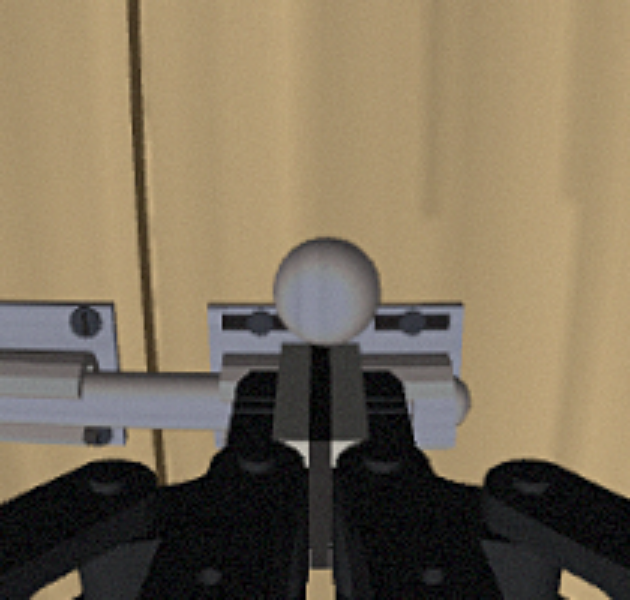

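The handle has swung to about 50°, with the ball at (327, 291) and clear of the keeper. Now I go over the ball and press down.

play_rows([
  [[3, 0, 2], [0, 0, 0], 0],
  [[0, 0, 12], [0, 0, 0], 0],
  [[0, 0, 12], [0, 0, 0], 0],
  [[-15, 0, 0], [0, 0, 0], 0],
  [[-15, 0, 0], [0, 0, 0], 0],
  [[0, 0, 0], [0, 0, 0], 0],
  [[0, 0, -6], [0, 0, 0], 0],
  [[0, 0, -4], [0, 0, 0], 0],
  [[0, 0, -3], [0, 0, 0], 0],
  [[0, 0, -3], [0, 0, 0], 0],
  [[0, 0, -3], [0, 0, 0], 0],
  [[0, 0, -3], [0, 0, 0], 0],
])

```text
clock: 24.15
position: [0.5064, 0.0431, 0.1581]
ee_rot: [0.708, 0.706, -0.0, -0.0]
ft_force: [-2.7, -0.0, 3.4]
grip_width: 0.002
```

play_rows([
  [[0, 0, -2], [0, 0, 0], 0],
  [[0, 0, -2], [0, 0, 0], 0],
  [[0, 0, -2], [0, 0, 0], 0],
  [[0, 0, -2], [0, 0, 0], 0],
  [[0, 0, -2], [0, 0, 0], 0],
  [[0, 0, 0], [0, 0, 0], 0],
])

```text
clock: 24.9
position: [0.5067, 0.0429, 0.148]
ee_rot: [0.708, 0.706, 0.0, -0.0]
ft_force: [0.8, -0.6, -0.1]
grip_width: -0.002
```

play_rows([
  [[0, 0, -1], [0, 0, 0], 0],
  [[0, 0, -1], [0, 0, 0], 0],
  [[0, 0, -1], [0, 0, 0], 0],
])

```text
clock: 25.28
position: [0.5066, 0.0429, 0.1452]
ee_rot: [0.708, 0.706, -0.0, -0.0]
ft_force: [-1.1, 0.1, 1.4]
grip_width: -0.003
```

```bash
python3 - <<'E'
from workcell import readout, camera, camera_info
import cv2, pickle
o=readout.get_obs();print(o['position'],o['ft_force'],o['torque'],o['grip_width'])
cv2.imwrite("pics/w10.png",cv2.resize(camera("wrist")[110:310,150:360],None,fx=3,fy=3))
cv2.imwrite("pics/s10.png",cv2.resize(camera("side")[150:240,200:310],None,fx=6,fy=6,interpolation=cv2.INTER_CUBIC))
E
```

```text
[0.50659446 0.04290342 0.14518016] [-1.11416831  0.12022366  1.41321129] [0.0172545  0.33916422 0.00683617] -0.0026571931468517885
```

View pics/w10.png

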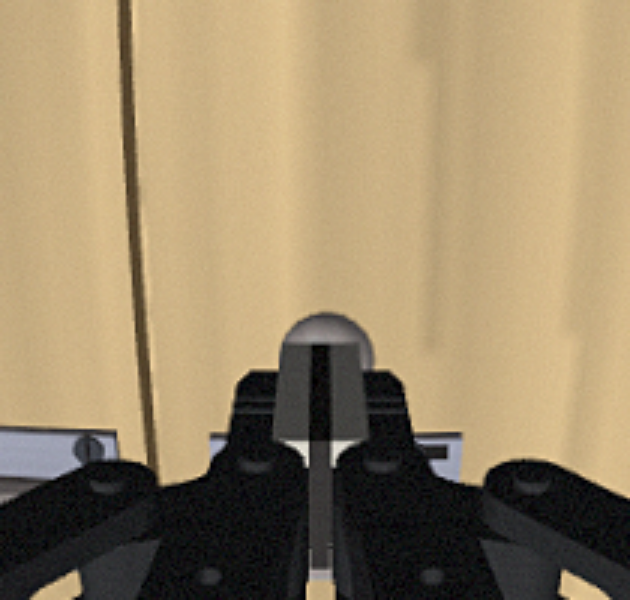

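View pics/s10.png

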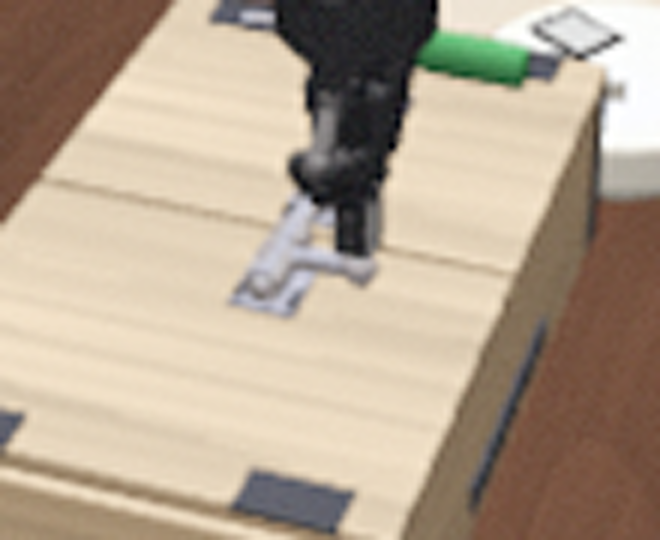

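The fingertips sit on the ball and the handle is almost horizontal towards the front. I continue to the stop.

play_rows([
  [[0, 0, -0.7], [0, 0, 0], 0],
  [[0, 0, -0.7], [0, 0, 0], 0],
  [[0, 0, 0], [0, 0, 0], 0],
])

```text
clock: 25.75
position: [0.5066, 0.0429, 0.1439]
ee_rot: [0.708, 0.706, 0.0, 0.0]
ft_force: [-2.6, -0.3, 2.5]
grip_width: -0.004
```

play_rows([
  [[0, 0, -0.6], [0, 0, 0], 0],
  [[0, 0, -0.4], [0, 0, 0], 0],
  [[0, 0, 0], [0, 0, 0], 0],
])

```text
clock: 26.12
position: [0.5067, 0.043, 0.1434]
ee_rot: [0.708, 0.706, -0.0, 0.0]
ft_force: [-4.5, -0.0, 9.4]
grip_width: 0.0
```

play_rows([
  [[0, 0, -0.5], [0, 0, 0], 0],
  [[0, 0, 0], [0, 0, 0], 0],
])

```text
clock: 26.38
position: [0.5067, 0.043, 0.1431]
ee_rot: [0.708, 0.706, -0.0, 0.0]
ft_force: [-6.2, -0.7, 11.8]
grip_width: -0.002
```

The handle is at its stop, with force rising to 12 N and z steady at 0.143. Lift off and check.

play_rows([
  [[0, 0, 3], [0, 0, 0], 0],
  [[0, 0, 12], [0, 0, 0], 0],
  [[0, 0, 25], [0, 0, 0], 0],
  [[0, 0, 25], [0, 0, 0], 0],
  [[25, -20, 15], [0, 0, 0], 0],
  [[25, -20, 0], [0, 0, 0], 0],
  [[15, 0, 0], [0, 0, 0], 0],
  [[0, 0, 0], [0, 0, 0], 0],
])

```text
clock: 27.38
position: [0.5722, 0.0029, 0.2225]
ee_rot: [0.708, 0.706, 0.0, -0.0]
ft_force: [-1.1, 1.4, 0.2]
grip_width: -0.004
```

```bash
python3 - <<'E'
from workcell import readout, camera, camera_info
import cv2, pickle
o=readout.get_obs();print(o['clock'],o['position'],o['ft_force'])
i=camera_info('wrist');pickle.dump(i,open('w11.pkl','wb'))
im=camera("wrist");cv2.imwrite("pics/w11raw.png",im)
cv2.imwrite("pics/w11.png",cv2.resize(im[80:260,150:410],None,fx=3,fy=3,interpolation=cv2.INTER_CUBIC))
cv2.imwrite("pics/s11.png",cv2.resize(camera("side")[130:270,170:310],None,fx=4.2,fy=4.2,interpolation=cv2.INTER_CUBIC))
E
```

```text
27.375 [0.57215996 0.0029145  0.22245042] [-1.1128389   1.36456594  0.1764796 ]
```

View pics/w11.png

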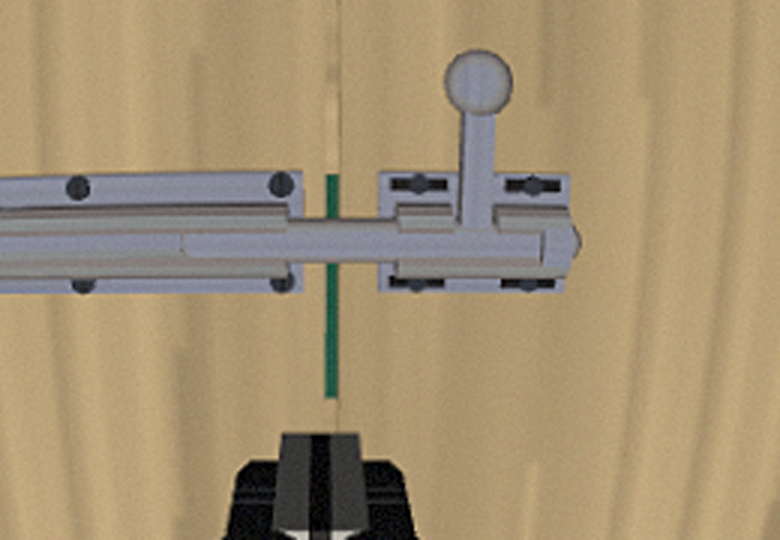

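View pics/s11.png

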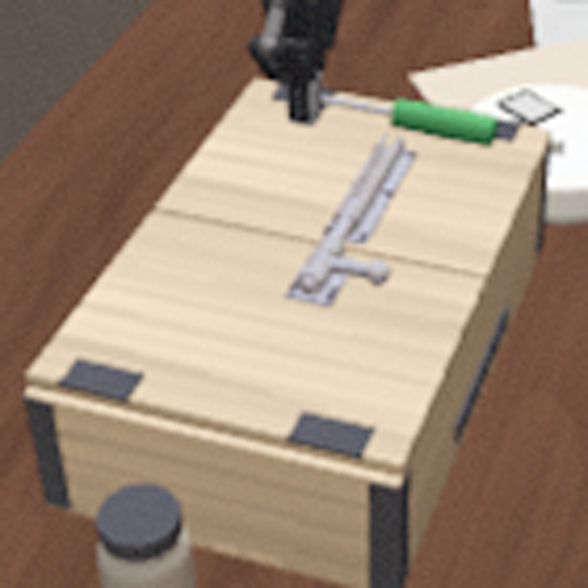

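The wrist view shows the stem through the notch at (478, 115–225), the knob fully forward at (478, 83), and the seam flush. As a last check I touch the leaf edge by feel.

play_rows([
  [[29, 14, 0], [0, 0, 0], 0],
  [[29, 13, 0], [0, 0, 0], 0],
  [[0, 0, -30], [0, 0, 0], 0],
  [[0, 0, -30], [0, 0, 0], 0],
  [[0, 0, -30], [0, 0, 0], 0],
  [[0, 0, -6], [0, 0, 0], 0],
  [[0, 0, -3], [0, 0, 0], 0],
  [[0, 0, -2], [0, 0, 0], 0],
  [[0, 0, -1], [0, 0, 0], 0],
  [[0, 0, -0.5], [0, 0, 0], 0],
  [[0, 0, 0], [0, 0, 0], 0],
])

```text
clock: 28.85
position: [0.6298, 0.0299, 0.1202]
ee_rot: [0.708, 0.706, 0.0, 0.0]
ft_force: [0.0, -0.6, 2.7]
grip_width: 0.001
```

Contact is at z = 0.1202, the same stop as before, so the leaf is shut. Retreat and hand in.

play_rows([
  [[0, 0, 5], [0, 0, 0], 0],
  [[0, 0, 20], [0, 0, 0], 0],
  [[0, 0, 40], [0, 0, 0], 0],
  [[0, 0, 40], [0, 0, 0], 0],
  [[0, 0, 0], [0, 0, 0], 0],
  [[0, 0, 0], [0, 0, 0], 0],
])

```text
clock: 29.6
position: [0.6296, 0.0299, 0.2254]
ee_rot: [0.708, 0.706, 0.0, 0.0]
ft_force: [0.0, -0.7, -1.1]
grip_width: 0.001
```

```bash
python3 - <<'E'
from workcell import readout, camera, manip
import cv2
o=readout.get_obs();print(o['clock'],o['position'],o['ft_force'])
cv2.imwrite("pics/w12.png",camera("wrist"))
print(manip.hand_in())
E
```

```text
29.6 [0.62958619 0.02991701 0.2253847 ] [ 0.04255635 -0.66287843 -1.10175656]
the job is handed in; nothing more can be done
None
```

View pics/w12.png

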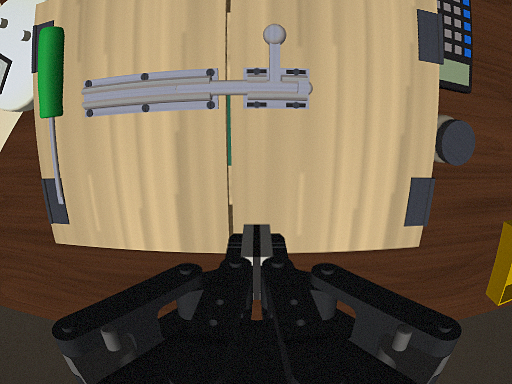

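The chest is locked. The left leaf is shut, the bolt is through the keeper, and the handle is down in the notch. I handed it in at 29.6 s with the robot touching nothing.

**What I did**
- **Leaf:** I pressed it to its hard stop at z ≈ 0.120 m, reading about 13 N.
- **Bolt:** I slid it across at about 5–6 N until the handle met the ring at about 8 N. Then I backed off 13.8 mm to the notch, which the camera picture also agreed with.
- **Handle:** I turned it down to its stop, reading about 12 N.

**What went wrong**
- The first attempt, gripping the knob, failed at about 15°: the pads slid over the ball, with up to about 9 N showing. I let go and finished the turn by pushing the knob with shut fingers.
- The first grip height was off, so I regripped twice.

**Last checks**
- Touching the leaf edge again met the same stop, at z = 0.1202 m.
- The last wrist picture shows the stem through the notch, with the knob forward at about (274, 34).
- The screwdriver, jar and calculator look undisturbed. The appliance is only partly in view, but the arm never went near it.
- The wrist camera placed the seam about 3 mm from my first chest fit. I worked from the wrist camera and contact readings instead, so this did not matter.

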